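Slide the battery-box cover home until its tab clicks

ROBOT

A 6-joint arm with a two-finger parallel gripper is mounted at the origin on a cart in front of the work surface, level with it; the furniture and walls round the work are solid. World frame = base frame: x ahead of the robot, y to its left, z up, the work surface at z = 0. Lengths are in m, angles in rad, forces in N, time in s.
With the tool pointing down it reaches from about 0.3 to 0.95 m from the base axis. Payload 3.1 kg.
Tool frame: the origin (TCP) lies on the centre line of the jaws, within the pads' length; the fingertips stand 11 mm ahead of it and the grasp point (between the pads) lies 8 mm behind it; z points along the fingers, y is the line along which they close (so a half turn about z gives the same grasp; the last joint's range is limited). The gripper opens to 85 mm and grips with 20 to 120 N. Pads are 22 mm wide; open, the fingers measure 114 mm over their backs; the gripper's body (76 mm by 85 mm) begins 54 mm behind the grasp point. The pads swing forward as they close: fully open they stand 13 mm farther back than shut.
Start: joints at [1.158, 0.308, 1.634, -0, 1.2, -0.07], TCP at [0.21, 0.589, 0.214] pointing down, gripper open.
Joint ranges: [-3.06, 3.06], [-0.79, 1.96], [0.05, 2.63], [-1.19, 4.34], [0.05, 2.64], [-2.94, 2.94]. Speed limits (rad/s): [2.79, 2.79, 3.14, 3.14, 3.14, 3.14].

INTERFACE

Orientations are given as a rotation vector (axis times angle).
In Python, from bench import env, viewer gives the robot as it stands.
- The arm moves only by the shell command python3 -m handwheel 'ROWS'. ROWS is a JSON object of lists of equal length, an entry for each row: "delta_pos": the shift along the tool's x, y, z in cm, a list of three; "rotation": the turn, a rotation vector about the tool's x, y, z in rad, a list of three; "claw": the opening, from -1 (shut) to 1 (fully open). In form: {"delta_pos": [[tx, ty, tz], ...], "rotation": [[rx, ry, rz], ...], "claw": [claw, ...]}. A call has 1 to 10 rows; each row shifts and turns the commanded pose from where the row before left it, along the tool's axes as they then stand; what a row does not reach is not made up. A row lasts 1/12 s, in which the tool goes at most 41.7 mm and 7.16 degrees, less where a joint would pass 70% of its speed; a pose out of reach is approached as far as the arm can. A call is refused whole if a number of a shift passes 4.17 or a number of a turn 0.125, either way. A call with a gripper value outside its range is refused whole. The fingers move at their own pace and stop on an object; the grip force is fixed at half the most. Time passes only in rows, so rows that do not move let the fingers close. It gives the time, the measured TCP pose, the force, the opening and the grip force at its end, in the units of the state.
- env.sense(): the state, without advancing time (a new reading comes with each control period).
- viewer.read_camera(name): name is "scene" or "top" or "wrist"; returns the picture (400x640x3 uint8, red, green, blue); there is no depth.
- viewer.calibration(name): a dict with "fx", "fy", "cx", "cy" (pixels), "R" (3x3) and "t" (3): a world point X has camera coordinates R X + t; the wrist camera has in their place "tool_from_camera" (4x4, takes a point from camera to tool coordinates, whose origin is the TCP and whose axes are the flange's). Camera axes: x right, y down, z forward; pixel columns grow to the right and rows downward; lengths in m; the calibration is good to about 2 mm. The wrist camera is an equidistant fisheye: a pixel r from the principal point sees the ray r / f radians off the axis. A picture is of the moment at which its call begins: read the wrist's pose just before it. calibration takes no time and is no camera call.
- env.hand_in(): hands the job in; it is judged then, once.
The state is a dict: "clock": time; "joint_pos": joint angles; "joint_velocities": joint speeds; "effort": joint torques, N m; "position": TCP position; "ee_rot": TCP orientation; "ft_force": force on the tool from outside, world axes, zero at the start; "ft_torque": the same for the moment, N m; "width": finger opening in m; "grasp_force": force on a finger pad.
Only numpy, scipy, OpenCV 4.12 (cv2) and the standard library are available. Lean on these libraries where they do the work, as an engineer would, in place of code of your own. Each camera call takes 0.05 s, during which the arm holds its last target. There are 200 camera calls.

TASK

Close the e-bike battery box: lay the orange cover on its open deck with the tab pointing at the metal bar, then slide it along the rails, tab first, until the tab clicks under and behind the bar. Push gently by feel so that the sprung rubber stops are not crushed, leave the cover latched and released, and leave the other things on the bench where they are.

Things in the scene. Friction and masses are not known exactly. Their poses are not given: they have to be found in the camera images.
- box: Grey and black e-bike battery box, 200 x 100 mm, fixed. Origin: centre of its underside; +x is the way the cover slides, z up. Level deck 32 mm up. Near half open above, between flared guides 79 mm apart; from x = -20 to 64 mm rails with lips 7 to 13 mm above the deck. At the far end an aluminium block with a steel cross bar (the ledge) and two black rubber stops.
- load (a point): Where the middle of the cover's rib is when the cover lies in the open near half of the deck: 76 mm before the box's centre, 48 mm above its underside. Axes as the box's.
- latched (a point): Middle of the range where the rib's middle may be when latched (13 mm past the box's centre, 48 mm up; axes as the box's). The end block is screwed on up to 5 mm nearer or farther along x and its place is not reported: the true latched place must be felt or seen.
- cover_grip (a point): Loose orange cover, 0.12 kg: plate 80 x 76 x 5 mm (x, y, z), on it a black cross rib 12 mm thick (x), 40 long (y), top 27 mm above the underside. Site: rib's middle, 16 mm above the underside; plate spans x -28 to +52 mm from it. +x points to the flexible tab (tip at +79 mm; yellow tooth with upright rear face at +67 mm), which goes first. Pinch the rib along x or push its rear face.
- stops (a joint): Compression of the rubber stops, m: 0 free; spring 2 N/mm. The cover meets them 2 mm before the latched place; latched they stay pressed in about 2 mm and hold the tooth against the bar. Beyond 6 mm (12 N) they are crushed. If the tab has not clicked they push the cover back.
- tab (a joint): Downward bend of the cover's tab, rad: 0 relaxed, up to about 0.15 as the tooth passes under the bar, 0 again once clicked up behind it. Push felt along the rails: about 1 N, 5 to 7 N as the sloping tooth meets the bar some 15 mm before the latched place, about 4 N on, 5 N just before the click, a drop of 1 to 2 N, then 2 N more per mm.
- grease_jar: Grease jar with black lid, 54 x 70 mm; a bystander, leave it.
- torch: Black pocket torch, 96 mm; a bystander, leave it.
- caliper: Black brake caliper, 30 x 55 x 36 mm; a bystander, leave it.
- tape: Roll of black tape, 68 mm; a bystander, leave it.
Not all that is in view belongs to the job. Of the things shaped like the box, the grey one is meant.

How it is judged:
By the outcome, as a careful person would: the job done as asked, in the order asked, and still so for the second after the job is handed in, with the robot touching nothing.
It also fails if it takes over 67 s, if anything falls off the work surface, if the arm or the gripper's body presses on something with over 40 N, if the wrist force passes 120 N, or if a joint passes its speed limit or range.

## Working session

There is one attempt and no reset: what is moved stays moved. The work goes in short steps, Python scripts to look and compute and a shell command to move; the robot and the scene stay as the last step left them, time stands still between calls to the robot, and variables do not carry over. Pictures are saved under pics/ and viewed, at most 10 in all, crops included, and the job is handed in when it is done.

```bash
ls; mkdir -p pics; python3 - <<'E'
from bench import env, viewer
import cv2,numpy as np
s=env.sense(); print({k:np.round(v,3).tolist() for k,v in s.items()})
for n in ["scene","top"]:
    im=viewer.read_camera(n); cv2.imwrite(f"pics/{n}0.png",im[:,:,::-1])
    c=viewer.calibration(n); print(n,{k:np.round(v,4).tolist() for k,v in c.items()})
print(viewer.calibration("wrist"))
E
```

```text
pics
{'clock': 0.0, 'joint_pos': [1.158, 0.309, 1.635, -0.0, 1.2, -0.07], 'joint_velocities': [0.001, 0.002, -0.001, -0.001, -0.001, 0.0], 'effort': [-0.001, -41.526, -27.666, 0.0, 0.01, 0.0], 'position': [0.21, 0.588, 0.213], 'ee_rot': [-0.536, -3.095, 0.004], 'ft_force': [-0.283, -0.335, 0.103], 'ft_torque': [-0.029, -0.05, 0.026], 'grasp_force': 0.0, 'width': 0.085}
scene {'fx': 508.3211, 'fy': 508.3211, 'cx': 321.5406, 'cy': 210.4918, 'R': [[-0.7957, -0.6057, -0.0065], [-0.2961, 0.3982, -0.8682], [0.5284, -0.6889, -0.4962]], 't': [0.4979, 0.1681, 1.4444]}
top {'fx': 363.8116, 'fy': 363.8116, 'cx': 318.719, 'cy': 198.1876, 'R': [[-0.0241, -0.9994, -0.0266], [-0.9905, 0.0275, -0.1347], [0.1353, 0.0231, -0.9905]], 't': [0.1381, 0.5884, 1.1496]}
{'fx': 309.70691628693146, 'fy': 309.70691628693146, 'cx': 317.3609600212284, 'cy': 196.38264618360702, 'tool_from_camera': array([[ 1.26106574e-06, -9.52034533e-01, -3.05990602e-01,
         7.74611745e-02],
       [ 9.99999979e-01,  6.38227962e-05, -1.94451855e-04,
        -2.95698423e-04],
       [ 2.04654057e-04, -3.05990595e-01,  9.52034513e-01,
        -1.59771293e-01],
       [ 0.00000000e+00,  0.00000000e+00,  0.00000000e+00,
         1.00000000e+00]])}
```

View pics/scene0.png

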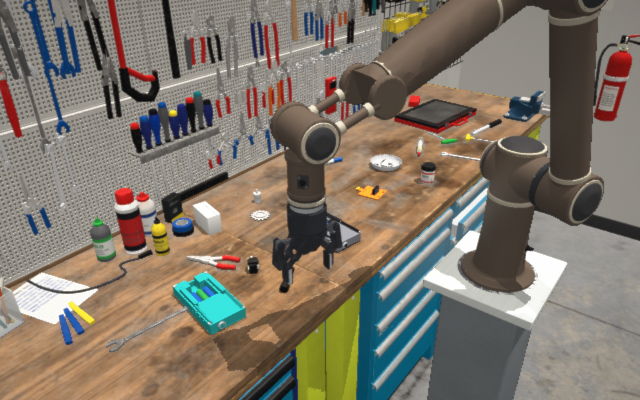

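View pics/top0.png

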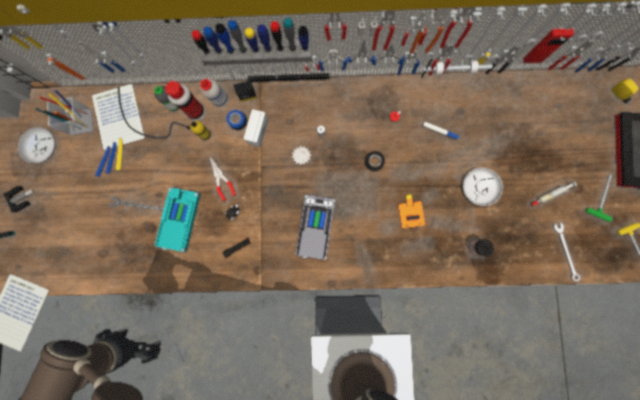

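The top view has two boxes of this shape: a teal one at (178,220) and a grey/black one at (316,228) with a metal bar at its upper end, near (318,200). The grey one fits the description. The orange cover is at (411,213), tab pointing up (away from the robot). I'll enlarge a crop to confirm and take rough positions.

```bash
cat > h.py <<'E'
import numpy as np, cv2
from scipy.spatial.transform import Rotation as Ro
from bench import env, viewer
def ray(name,uv,s=None):
    """origin and unit rays (world) for pixels"""
    c=viewer.calibration(name); uv=np.atleast_2d(uv).astype(float)
    a=(uv-[c["cx"],c["cy"]])/[c["fx"],c["fy"]]
    if name!="wrist":
        d=np.c_[a,np.ones(len(a))]; R=np.array(c["R"]); return -R.T@np.array(c["t"]), (d/np.linalg.norm(d,axis=1)[:,None])@R
    th=np.linalg.norm(a,axis=1)[:,None]; d=np.c_[a*np.sinc(th/np.pi)/1.0,np.cos(th)]
    T=c["tool_from_camera"]; R=Ro.from_rotvec(s["ee_rot"]).as_matrix()
    return R@T[:3,3]+s["position"], d@T[:3,:3].T@R.T
def plane(name,uv,z,s=None):
    o,d=ray(name,uv,s); return o+d*((z-o[2])/d[:,2])[:,None]
def tri(rs):
    A=0;b=0
    for o,d in rs:
        d=np.ravel(d);P=np.eye(3)-np.outer(d,d);A=A+P;b=b+P@o
    X=np.linalg.solve(A,b); return X,[np.linalg.norm((np.eye(3)-np.outer(np.ravel(d),np.ravel(d)))@(X-o)) for o,d in rs]
def orange(im):
    h=cv2.cvtColor(im,cv2.COLOR_RGB2HSV); return cv2.inRange(h,(8,150,120),(22,255,255))
def snap(name,fn):
    s=env.sense(); im=viewer.read_camera(name); cv2.imwrite(fn,im[:,:,::-1]); return s,im
E
python3 - <<'E'
from h import *
im=cv2.imread("pics/top0.png"); cv2.imwrite("pics/crop0.png",cv2.resize(im[180:275,280:440],None,fx=5,fy=5,interpolation=cv2.INTER_CUBIC))
m=orange(im[:,:,::-1]); m[:100]=0
n,l,st,ce=cv2.connectedComponentsWithStats(m)
for i in range(1,n):
    if st[i,4]>60: print(st[i],ce[i],plane("top",ce[i],.005))
print("box corners", plane("top",[[304,198],[335,199],[325,259],[298,256]],.04).round(3))
print("cover", plane("top",[[409,198],[411,213]],.005).round(3))
E
```

```text
[398 194  28  35 628] [410.88057325 212.96656051] [[ 0.5384874  -0.18248273  0.005     ]]
box corners [[0.594 0.171 0.04 ]
 [0.588 0.07  0.04 ]
 [0.395 0.107 0.04 ]
 [0.406 0.194 0.04 ]]
cover [[ 0.589 -0.179  0.005]
 [ 0.538 -0.183  0.005]]
```

View pics/crop0.png

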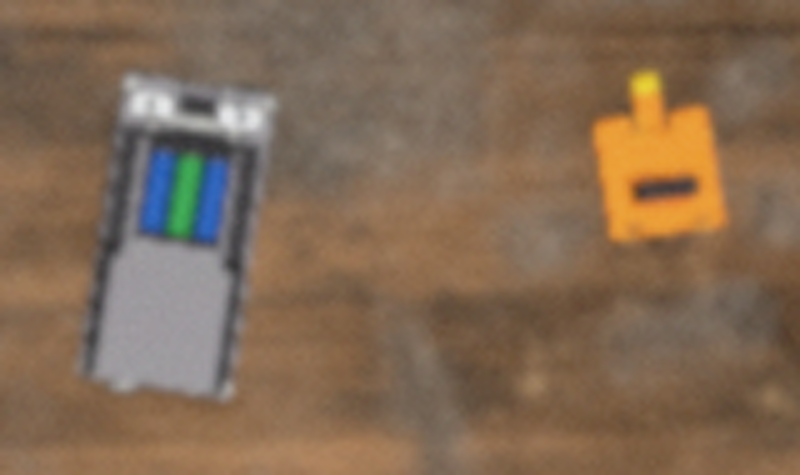

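The crop confirms it. The grey box has its bar end at the top, crop (195,105), and the orange cover lies rib-up with its yellow tooth at crop (646,85). I'll go over the box first for a wrist look, then on to the cover.

```bash
python3 -m handwheel '{"delta_pos":[[-2.9,-2.4,0],[-2.9,-2.4,0],[-2.9,-2.4,0],[-2.9,-2.4,0],[-2.9,-2.4,0],[-2.9,-2.4,0],[-2.9,-2.4,0],[-2.9,-2.4,0],[-2.9,-2.4,0],[-2.9,-2.4,0]],"rotation":[[0,0,0],[0,0,0.12],[0,0,0],[0,0,0],[0,0,0],[0,0,0],[0,0,0],[0,0,0],[0,0,0],[0,0,0]],"claw":[1,1,1,1,1,1,1,1,1,1]}'
python3 -c "
from h import *
print(Ro.from_rotvec(env.sense()['ee_rot']).as_matrix().round(3))"
```

```text
clock: 0.93
position: [0.3705, 0.2467, 0.2136]
ee_rot: [-0.72, -3.058, 0.0]
ft_force: [0.3, 1.1, -0.4]
width: 0.0856
grasp_force: 0.0
[[-0.895  0.446 -0.   ]
 [ 0.446  0.895 -0.   ]
 [ 0.    -0.    -1.   ]]
```

```bash
python3 -m handwheel '{"delta_pos":[[-2.95,-1,0],[-2.95,-1,0],[-2.95,-1,0],[-2.95,-1,0],[0,0,0],[0,0,0],[0,0,0],[0,0,0],[0,0,0],[0,0,0]],"rotation":[[0,0,0],[0,0,0],[0,0,0],[0,0,0],[0,0,0.12],[0,0,0.12],[0,0,0.12],[0,0,0.12],[0,0,0.12],[0,0,0.12]],"claw":[1,1,1,1,1,1,1,1,1,1]}'
python3 -m handwheel '{"delta_pos":[[0,0,0],[0,0,0],[0,0,0],[0,0,0],[0,0,0],[0,0,0]],"rotation":[[0,0,0.12],[0,0,0.12],[0,0,0.12],[0,0,0.12],[0,0,0],[0,0,0]],"claw":[1,1,1,1,1,1]}'
python3 -c "
from h import *
s,im=snap('wrist','pics/w1.png');np.save('w1.npy',s,allow_pickle=True)
print(s['position'],Ro.from_rotvec(s['ee_rot']).as_matrix().round(3))"
```

```text
clock: 1.77
position: [0.4578, 0.1598, 0.2133]
ee_rot: [-1.759, -2.602, 0.001]
ft_force: [0.0, 0.6, 0.5]
width: 0.0853
grasp_force: 0.0
clock: 2.27
position: [0.4578, 0.16, 0.2135]
ee_rot: [-2.318, -2.12, 0.001]
ft_force: [-1.0, -0.3, 1.2]
width: 0.0852
grasp_force: 0.0
[0.45784009 0.15997864 0.21348426] [[ 0.089  0.996 -0.001]
 [ 0.996 -0.089 -0.   ]
 [-0.    -0.001 -1.   ]]
```

View pics/w1.png

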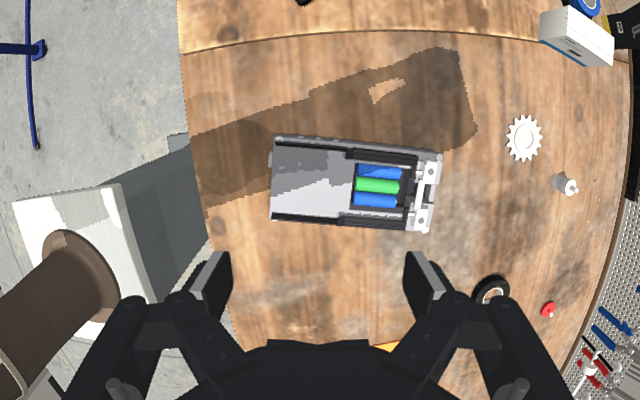

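The wrist picture shows the grey box: near end at (272,180), bar block at (425,200). I'll take a second wrist view 6 cm farther along -y, then enlarge both.

```bash
python3 -m handwheel '{"delta_pos":[[-3,0,0],[-3,0,0],[0,0,0],[0,0,0]],"rotation":[[0,0,0],[0,0,0],[0,0,0],[0,0,0]],"claw":[1,1,1,1]}'
python3 -c "
from h import *
s,im=snap('wrist','pics/w2.png');np.save('w2.npy',s,allow_pickle=True)
print(s['position'])
o,d=ray('wrist',[[317,196]],s)
a=cv2.imread('pics/w1.png')[125:240,255:455]
# predict shift of box centre
S=np.load('w1.npy',allow_pickle=True).item()
g=lambda p:cv2.cvtColor(cv2.imread(p),cv2.COLOR_BGR2GRAY)
r=cv2.matchTemplate(g('pics/w2.png')[:240],g('pics/w1.png')[130:235,330:450],cv2.TM_CCOEFF_NORMED)
_,v,_,l=cv2.minMaxLoc(r);print(v,l)
dx,dy=l[0]-330,l[1]-130
y0=max(0,125+dy);b=cv2.imread('pics/w2.png')[y0:y0+115,255+dx:455+dx];print('w2 crop origin',255+dx,y0,b.shape)
u=lambda q:cv2.resize(q,None,fx=4,fy=4,interpolation=cv2.INTER_CUBIC)[:, :800]
cv2.imwrite('pics/box1.png',u(a));cv2.imwrite('pics/box2.png',u(b))
"
```

```text
clock: 2.65
position: [0.4525, 0.0994, 0.2138]
ee_rot: [-2.322, -2.116, -0.0]
ft_force: [-0.1, 0.3, 0.8]
width: 0.0854
grasp_force: 0.0
[0.45251882 0.09943967 0.21378116]
0.6695596575737 (333, 78)
w2 crop origin 258 73 (115, 200, 3)
```

View pics/box1.png

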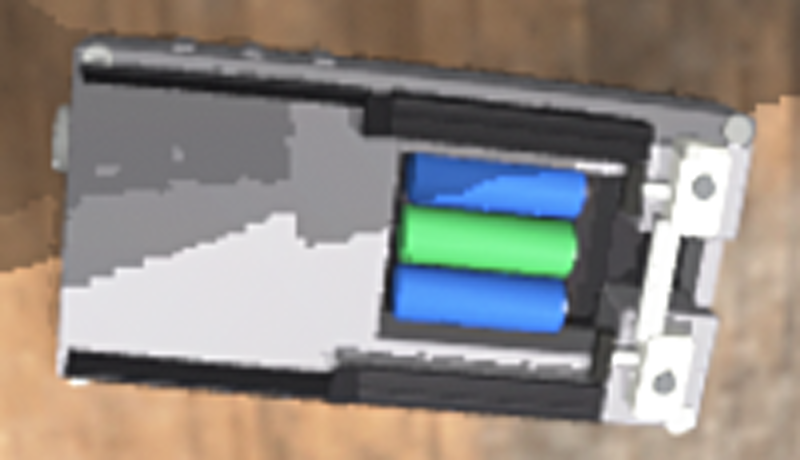

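View pics/box2.png

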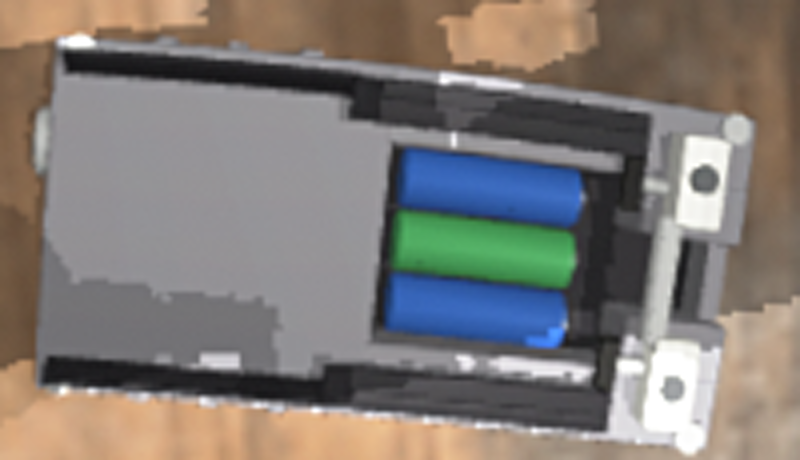

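Both enlarged views show the same marks: the deck window's near corners at (402,152) and (382,336) in the first and (397,146) and (376,342) in the second. The corner bolts are at (738,130)/(680,422) and (737,128)/(690,438), and the block screws at (703,186)/(664,382) and (705,178)/(673,387). I'll triangulate these.

```bash
cat > box.py <<'E'
from h import *
S=[np.load(f'w{i}.npy',allow_pickle=True).item() for i in (1,2)]
O=[np.array([255,125]),np.array([258,73])]
P={'winL':((402,152),(397,146)),'winR':((382,336),(376,342)),'boltL':((738,130),(737,128)),'boltR':((680,422),(690,438)),
'nearboltL':((97,55),(78,40)),'scrL':((703,186),(705,178)),'scrR':((664,382),(673,387)),
'railL':((365,132),(349,117)),'lipL':((388,95),(380,78)),'lipR':((333,400),(325,400)),'nearDeckL':((75,82),(60,72)),'nearDeckR':((66,350),(45,357)),
'barTop':((662,225),(668,225)),'barBot':((645,335),(655,337))}
for k,v in P.items():
    px=[O[i]+(np.array(v[i])+.5)/4-.5 for i in (0,1)]
    rs=[ray('wrist',px[i],S[i]) for i in (0,1)]
    X,e=tri(rs); print(k,X.round(4),np.round(e,4)[0], [plane('wrist',px[i],.032,S[i])[0,:2].round(4).tolist() for i in (0,1)])
E
python3 box.py
```

```text
winL [0.5026 0.1634 0.0285] 0.0006 [[0.5017, 0.1642], [0.5028, 0.1635]]
winR [0.4932 0.1083 0.0284] 0.0001 [[0.4928, 0.1097], [0.4929, 0.109]]
boltL [0.6015 0.1645 0.0352] 0.0 [[0.6028, 0.1638], [0.6028, 0.1644]]
boltR [0.5839 0.0748 0.0381] 0.0 [[0.5861, 0.0718], [0.5862, 0.0729]]
nearboltL [0.4202 0.2002 0.0404] 0.0002 [[0.4192, 0.1993], [0.4189, 0.2008]]
scrL [0.5865 0.1512 0.046 ] 0.0001 [[0.5916, 0.1475], [0.592, 0.1501]]
scrR [0.575  0.0931 0.0477] 0.0001 [[0.5802, 0.0861], [0.5807, 0.089]]
railL [0.4903 0.1725 0.0404] 0.0007 [[0.4916, 0.1708], [0.4902, 0.1724]]
lipL [0.4981 0.1824 0.0421] 0.0003 [[0.4988, 0.1808], [0.4996, 0.1826]]
lipR [0.4765 0.0974 0.0477] 0.0 [[0.477, 0.0906], [0.4773, 0.0935]]
nearDeckL [0.4129 0.1926 0.0339] 0.0004 [[0.4122, 0.1924], [0.4131, 0.1926]]
nearDeckR [0.3995 0.1136 0.0324] 0.0001 [[0.3994, 0.1135], [0.3996, 0.1136]]
barTop [0.5782 0.1374 0.0353] 0.0007 [[0.5785, 0.1366], [0.58, 0.1369]]
barBot [0.5702 0.1072 0.0447] 0.0007 [[0.5735, 0.1023], [0.5751, 0.1044]]
```

Deck height measures 32–34 mm, the guides about 80 mm apart, and the lips start at x = -21 mm, all matching the text. The box centre is ≈ (0.505, 0.135), yaw ≈ -10.4°. Now to the cover.

```bash
python3 -m handwheel '{"delta_pos":[[-3.4,1.2,0.7],[-3.4,1.2,0.7],[-3.4,1.2,0.7],[-3.4,1.2,0.7],[-3.4,1.2,0.7],[-3.4,1.2,0.7],[-3.4,1.2,0.7],[-3.4,1.2,0.7],[0,0,0],[0,0,0]],"rotation":[[0,0,0],[0,0,0],[0,0,0],[0,0,0],[0,0,0],[0,0,0],[0,0,0],[0,0,0],[0,0,-0.12],[0,0,-0.12]],"claw":[1,1,1,1,1,1,1,1,1,1]}'
python3 -m handwheel '{"delta_pos":[[0,0,0],[0,0,0]],"rotation":[[0,0,0],[0,0,0]],"claw":[1,1]}'
python3 -c "
from h import *
s,im=snap('wrist','pics/w3.png');np.save('w3.npy',s,allow_pickle=True);print(s['position'])"
python3 -m handwheel '{"delta_pos":[[-2,0,1],[-2,0,1],[0,0,0],[0,0,0]],"rotation":[[0,0,0],[0,0,0],[0,0,0],[0,0,0]],"claw":[1,1,1,1]}'
python3 - <<'E'
from h import *
s,im=snap('wrist','pics/w4.png');np.save('w4.npy',s,allow_pickle=True);print(s['position'])
out=[]
for i in (3,4):
    s=np.load(f'w{i}.npy',allow_pickle=True).item(); im=cv2.imread(f'pics/w{i}.png')
    m=orange(im[:,:,::-1]); n,l,st,ce=cv2.connectedComponentsWithStats(m); j=1+np.argmax(st[1:,4]); print(st[j],ce[j])
    x,y,w,h=st[j][:4]; y0=max(0,y-15);x0=max(0,x-10); print('origin',x0,y0)
    c=im[y0:y0+h+30,x0:x0+w+45]; out.append(cv2.resize(c,None,fx=2,fy=2,interpolation=cv2.INTER_CUBIC))
W=max(o.shape[1] for o in out); out=[cv2.copyMakeBorder(o,0,0,0,W-o.shape[1],cv2.BORDER_CONSTANT) for o in out]; f=np.vstack(out); print(f.shape,out[0].shape)
cv2.imwrite('pics/cov.png',f)
E
```

```text
clock: 3.53
position: [0.5241, -0.1806, 0.157]
ee_rot: [-2.045, -2.384, -0.0]
ft_force: [0.0, 0.8, 0.9]
width: 0.0857
grasp_force: 0.0
clock: 3.7
position: [0.5237, -0.1786, 0.1576]
ee_rot: [-2.053, -2.377, -0.0]
ft_force: [0.9, 0.7, 0.5]
width: 0.0853
grasp_force: 0.0
[ 0.52368639 -0.17864815  0.1575984 ]
clock: 4.08
position: [0.529, -0.2184, 0.1374]
ee_rot: [-2.052, -2.377, -0.0]
ft_force: [-0.7, -0.3, -1.0]
width: 0.0852
grasp_force: 0.0
[ 0.52897031 -0.21836064  0.13743228]
[ 289  146   79   55 1381] [337.29543809 161.2737147 ]
origin 279 131
[ 308  126   91   59 2034] [350.55113078 157.60324484]
origin 298 111
(348, 272, 3) (170, 272, 3)
```

```bash
python3 - <<'E'
import cv2,numpy as np
o=[cv2.resize(cv2.imread(f'pics/w{i}.png')[90:235,260:460],None,fx=2,fy=2,interpolation=cv2.INTER_CUBIC) for i in (3,4)]
f=np.vstack(o);cv2.imwrite('pics/cov2.png',cv2.resize(f,None,fx=1,fy=1));print(f.shape)
E
```

```text
(580, 400, 3)
```

View pics/cov2.png

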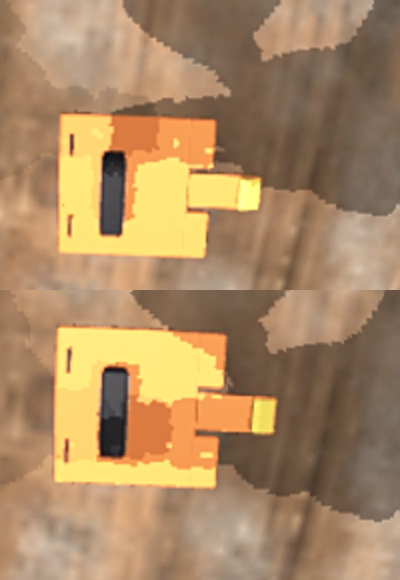

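The cover is plainly seen in both views. In view 1 its plate corners are (62,114), (215,119), (206,257), (59,253), with the rib about (113,193) and the tooth at (249,194). In view 2 (minus 290) they are (57,36), (226,44), (216,198), (55,192), with the rib about (114,122) and the tooth at (263,125).

```bash
cat > cov.py <<'E'
from h import *
S=[np.load(f'w{i}.npy',allow_pickle=True).item() for i in (3,4)]
P={'TL':((62,114),(57,36)),'TR':((215,119),(226,44)),'BR':((206,257),(216,198)),'BL':((59,253),(55,192)),'ribTop':((114,152),(116,78)),'ribBot':((112,234),(113,167)),'tooth':((260,194),(275,125))}
pts={}
for k,v in P.items():
    px=[np.array([260,90])+(np.array(q)+.5)/2-.5 for q in v]
    X,e=tri([ray('wrist',px[i],S[i]) for i in (0,1)])
    z=.027 if 'rib' in k else .005
    p=[plane('wrist',px[i],z,S[i])[0,:2] for i in (0,1)]; pts[k]=np.mean(p,0)
    print(k,X.round(4),round(e[0],4),np.round(p,4).tolist())
a=(pts['TR']+pts['BR']-pts['TL']-pts['BL'])/2; b=(pts['TL']+pts['TR']-pts['BL']-pts['BR'])/2; c=sum(pts[k] for k in('TL','TR','BL','BR'))/4
ya=np.degrees(np.arctan2(a[1],a[0])); yb=np.degrees(np.arctan2(-b[0],b[1])); print('size',np.linalg.norm(a),np.linalg.norm(b),'yaw',ya,yb)
u=a/np.linalg.norm(a); rib=c-.012*u; print('centre',c,'rib from plate',rib,'rib seen',(pts['ribTop']+pts['ribBot'])/2)
R=Ro.from_rotvec(S[1]['ee_rot']).as_matrix(); print('tool y angle',np.degrees(np.arctan2(R[1,1],R[0,1])))
print('tool-frame delta to rib',(np.r_[rib,0.06]-S[1]['position'])@R)
E
python3 cov.py
```

```text
TL [ 0.4929 -0.152   0.0078] 0.0004 [[0.4931, -0.1524], [0.4923, -0.1522]]
TR [ 0.5719 -0.1438  0.0008] 0.0002 [[0.5709, -0.1433], [0.5713, -0.1438]]
BR [ 0.5812 -0.2202  0.0006] 0.0001 [[0.5804, -0.2186], [0.5802, -0.2191]]
BL [ 0.5009 -0.2274  0.0059] 0.0001 [[0.5007, -0.2278], [0.501, -0.2277]]
ribTop [ 0.5223 -0.168   0.006 ] 0.0002 [[0.5215, -0.1636], [0.5222, -0.1661]]
ribBot [ 0.5269 -0.2077  0.0193] 0.0 [[0.5266, -0.2049], [0.5267, -0.2059]]
tooth [ 0.6005 -0.1773  0.0117] 0.0001 [[0.6026, -0.179], [0.6023, -0.1782]]
size 0.0794069418640227 0.07586797013580371 yaw 6.404212813611693 6.56559889306961
centre [ 0.5362352  -0.18559492] rib from plate [ 0.52431008 -0.18693342] rib seen [ 0.5242494  -0.18512955]
tool y angle 8.380757803621362
tool-frame delta to rib [3.16836843e-02 3.71543054e-05 7.74679812e-02]
```

Plate size 79.4 × 75.9 mm and yaw 6.5° agree with the text, and the two estimates of the rib's middle agree to 2 mm. I'm descending to pinch it.

```bash
python3 -m handwheel '{"delta_pos":[[1.58,0,0],[1.58,0,0],[0,0,2.5],[0,0,2.5],[0,0,2.5],[0,0,2],[0,0,1],[0,0,0.6],[0,0,0],[0,0,0]],"rotation":[[0,0,0.033],[0,0,0],[0,0,0],[0,0,0],[0,0,0],[0,0,0],[0,0,0],[0,0,0],[0,0,0],[0,0,0]],"claw":[0.2,0.2,0.2,0.2,0.2,0.2,0.2,0.2,0.2,0.2]}'
```

```text
clock: 4.97
position: [0.5258, -0.1874, 0.0278]
ee_rot: [2.089, 2.345, 0.001]
ft_force: [0.0, -0.3, -0.1]
width: 0.0512
grasp_force: 0.0
```

```bash
python3 -m handwheel '{"delta_pos":[[0,-0.15,0.4],[0,0,0.4],[0,0,0],[0,0,0],[0,0,0],[0,0,0],[0,0,0],[0,0,0],[0,0,0]],"rotation":[[0,0,0],[0,0,0],[0,0,0],[0,0,0],[0,0,0],[0,0,0],[0,0,0],[0,0,0],[0,0,0]],"claw":[0.2,0.2,0.2,-1,-1,-1,-1,-1,-1]}'
```

```text
clock: 5.72
position: [0.5236, -0.1878, 0.0189]
ee_rot: [2.09, 2.345, 0.0]
ft_force: [-0.2, -0.3, -0.6]
width: -0.0001
grasp_force: 0.0
```

The fingers shut on nothing, so I'm looking.

```bash
python3 - <<'E'
from h import *
s,im=snap('wrist','pics/w5.png'); s2,i2=snap('scene','pics/s5.png')
a=cv2.resize(im[:,:,::-1][100:400,160:560],None,fx=1,fy=1); b=cv2.resize(i2[:,:,::-1][120:270,290:490],None,fx=2,fy=2)
cv2.imwrite('pics/miss.png',np.hstack([a,b])); print(s['width'],s['position'])
E
```

```text
-7.283664921013027e-05 [ 0.52361661 -0.18779651  0.01894213]
```

View pics/miss.png

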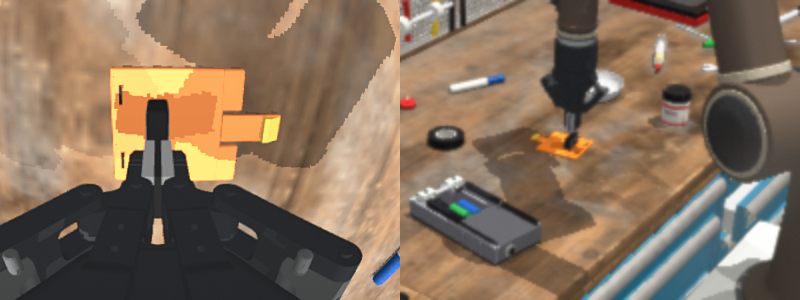

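The pads appear to straddle the black rib, crop (157,100–185), although the width reads 0. I'll test with a small lift and compare the cover's place in the wrist image by mask.

```bash
python3 -m handwheel '{"delta_pos":[[0,0,-1],[0,0,-1],[0,0,0],[0,0,0]],"rotation":[[0,0,0],[0,0,0],[0,0,0],[0,0,0]],"claw":[-1,-1,-1,-1]}'
python3 - <<'E'
from h import *
s,im=snap('wrist','pics/w6.png'); print(s['ft_force'],s['width'],s['grasp_force'])
for f in('w5','w6'):
    h=cv2.cvtColor(cv2.imread(f'pics/{f}.png')[130:320,230:450],cv2.COLOR_BGR2HSV)
    m=cv2.inRange(h,(26,150,150),(34,255,255)); o=cv2.inRange(h,(8,130,140),(30,255,255))
    n,l,st,ce=cv2.connectedComponentsWithStats(o); j=1+np.argmax(st[1:,4]); print(f,st[j],ce[j], m.sum()//255, np.argwhere(m).mean(0))
i=lambda f:cv2.cvtColor(cv2.imread(f'pics/{f}.png'),cv2.COLOR_BGR2GRAY).astype(int)
print('diff',np.abs(i('w5')-i('w6'))[170:280,270:400].mean())
E
```

```text
clock: 6.15
position: [0.5249, -0.1884, 0.0405]
ee_rot: [2.088, 2.343, 0.002]
ft_force: [-0.8, 1.0, -1.0]
width: 0.0001
grasp_force: 0.0
[-0.77088922  1.02977032 -1.01121868] 0.00013984030130272 0.0
w5 [  39   37  172  114 9426] [123.34489709  85.52631021] 15 [ 95.33333333 199.26666667]
w6 [  42   29  156  105 7639] [117.41117947  72.22777851] 19 [ 83.         190.36842105]
diff 32.18531468531469
```

```bash
python3 - <<'E'
from h import *
c=viewer.calibration('wrist');T=np.linalg.inv(c['tool_from_camera'])
def pr(p):
    q=(T@np.r_[p,1])[:3]; r=np.linalg.norm(q[:2]); th=np.arctan2(r,q[2]); return np.array([c['cx'],c['cy']])+309.7*th*q[:2]/r
for p in([0,0,.011],[.011,0,.011],[-.011,0,.011],[.011,0,-.027],[0.011,0,-.008]): print(p,pr(p).round(0))
S=env.sense();R=Ro.from_rotvec(S['ee_rot']).as_matrix()
u=np.array([np.cos(.114),np.sin(.114)]);v=np.array([-u[1],u[0]]);rib=np.array([.5243,-.187])
for z,t in((.027,'ribtop'),(.005,'ribfoot')):
    for sy in(.02,-.02): print('pred now',t,sy,pr((np.r_[rib+sy*v,z]-S['position'])@R).round(0))
a=cv2.imread('pics/w5.png')[180:310,260:390];b=cv2.imread('pics/w6.png')[180:310,260:390]
cv2.imwrite('pics/cmp.png',cv2.resize(np.hstack([a,b]),None,fx=3,fy=3,interpolation=cv2.INTER_CUBIC))
E
```

```text
[0, 0, 0.011] [316. 232.]
[0.011, 0, 0.011] [316. 215.]
[-0.011, 0, 0.011] [316. 248.]
[0.011, 0, -0.027] [316. 244.]
[0.011, 0, -0.008] [316. 228.]
pred now ribtop 0.02 [317. 198.]
pred now ribtop -0.02 [317. 258.]
pred now ribfoot 0.02 [317. 188.]
pred now ribfoot -0.02 [317. 243.]
```

View pics/cmp.png

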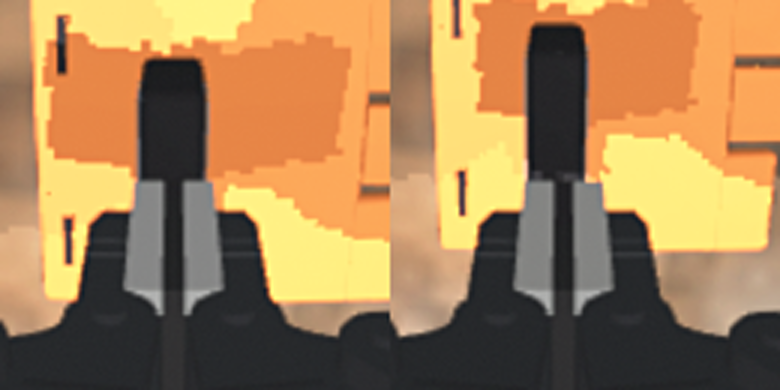

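```bash
python3 - <<'E'
from h import *
c=viewer.calibration('wrist');T=np.linalg.inv(c['tool_from_camera'])
def pr(p):
    q=(T@np.r_[p,1])[:3]; r=np.linalg.norm(q[:2]); th=np.arctan2(r,q[2]); return (np.array([c['cx'],c['cy']])+309.7*th*q[:2]/r).round(0).tolist()
for z in(.011,-.002,-.012,-.022,-.035,-.045): print(z,'open edge',[pr([x,.0425,z]) for x in(.011,-.011)],'shut',[pr([x,0.0,z]) for x in(.011,-.011)])
E
```

```text
0.011 open edge [[387.0, 215.0], [384.0, 248.0]] shut [[316.0, 215.0], [316.0, 248.0]]
-0.002 open edge [[392.0, 223.0], [388.0, 257.0]] shut [[316.0, 224.0], [316.0, 259.0]]
-0.012 open edge [[396.0, 230.0], [392.0, 266.0]] shut [[316.0, 231.0], [316.0, 267.0]]
-0.022 open edge [[400.0, 239.0], [396.0, 275.0]] shut [[316.0, 240.0], [316.0, 277.0]]
-0.035 open edge [[407.0, 250.0], [401.0, 289.0]] shut [[316.0, 252.0], [316.0, 291.0]]
-0.045 open edge [[413.0, 261.0], [406.0, 301.0]] shut [[316.0, 263.0], [316.0, 304.0]]
```

The pad end faces, at rows 240–277 when shut, put the fingertips at z = -22 mm in the reported tool frame. That is about 33 mm higher than stated, so I closed above the rib. From here on I use tip height = reported z + 22 mm, and I re-grasp carefully with force checks.

```bash
python3 -m handwheel '{"delta_pos":[[0,0,0],[0,0,0],[0,0,0],[0,0,0],[0,0,1.5],[0,0,1.5],[0,0,1.2],[0,0,0],[0,0,0]],"rotation":[[0,0,0],[0,0,0],[0,0,0],[0,0,0],[0,0,0],[0,0,0],[0,0,0],[0,0,0],[0,0,0]],"claw":[0,0,0,0,0,0,0,0,0]}'
python3 -m handwheel '{"delta_pos":[[0,0,0.4],[0,0,0.4],[0,0,0.2],[0,0,0],[0,0,0]],"rotation":[[0,0,0],[0,0,0],[0,0,0],[0,0,0],[0,0,0]],"claw":[0,0,0,0,0]}'
```

```text
clock: 6.95
position: [0.5225, -0.1873, -0.0042]
ee_rot: [-2.088, -2.344, 0.001]
ft_force: [-0.3, -0.5, -0.8]
width: 0.0428
grasp_force: 0.0
clock: 7.37
position: [0.5236, -0.1878, -0.013]
ee_rot: [2.09, 2.345, 0.0]
ft_force: [-0.4, 0.4, 0.2]
width: 0.0427
grasp_force: 0.0
```

```bash
python3 -m handwheel '{"delta_pos":[[0,0,0],[0,0,0],[0,0,0],[0,0,0],[0,0,0],[0,0,0]],"rotation":[[0,0,0],[0,0,0],[0,0,0],[0,0,0],[0,0,0],[0,0,0]],"claw":[-1,-1,-1,-1,-1,-1]}'
```

```text
clock: 7.87
position: [0.5247, -0.1883, -0.0118]
ee_rot: [2.089, 2.344, 0.001]
ft_force: [-1.1, -0.0, 5.9]
width: 0.0108
grasp_force: 63.4
```

Gripped: width 11 mm, pad force 63 N. Lift, then carry to the load point.

```bash
python3 -m handwheel '{"delta_pos":[[0,0,-1],[0,0,-3],[0,0,-3],[0,0,-3],[0,0,0],[0,0,0]],"rotation":[[0,0,0],[0,0,0],[0,0,0],[0,0,0],[0,0,0],[0,0,0]],"claw":[-1,-1,-1,-1,-1,-1]}'
python3 -m handwheel '{"delta_pos":[[2,-0.3,0],[3.45,-0.56,0],[3.45,-0.56,0],[3.45,-0.56,0],[3.45,-0.56,0],[3.45,-0.56,0],[3.45,-0.56,0],[3.45,-0.56,0],[3.45,-0.56,0],[3.45,-0.56,0]],"rotation":[[0,0,0],[0,0,0],[0,0,0],[0,0,0],[0,0,0],[0,0,0],[0,0,0],[0,0,0],[0,0,0],[0,0,0]],"claw":[-1,-1,-1,-1,-1,-1,-1,-1,-1,-1]}'
python3 -m handwheel '{"delta_pos":[[1.45,-0.26,0],[0,0,0],[0,0,0],[0,0,0],[0,0,0],[0,0,0]],"rotation":[[0,0,0],[0,0,0.1],[0,0,0.1],[0,0,0.095],[0,0,0],[0,0,0]],"claw":[-1,-1,-1,-1,-1,-1]}'
python3 - <<'E'
from h import *
s,im=snap('wrist','pics/w7.png');np.save('w7.npy',s,allow_pickle=True)
R=Ro.from_rotvec(s['ee_rot']).as_matrix();print(s['position'],R.round(4)[:2].tolist(),s['width'])
print('to load (tool)',(np.array([.4298,.1488,0])-s['position'])@R)
# cover in image: plate outline in tool frame
h=cv2.cvtColor(im,cv2.COLOR_RGB2HSV);o=cv2.inRange(h,(8,120,120),(34,255,255))
n,l,st,ce=cv2.connectedComponentsWithStats(o)
for j in np.argsort(-st[1:,4])[:3]+1: print(st[j],ce[j].round(1))
E
```

```text
clock: 8.37
position: [0.5253, -0.1885, 0.0894]
ee_rot: [2.087, 2.342, 0.002]
ft_force: [-1.4, 0.0, -1.8]
width: 0.011
grasp_force: 62.4
clock: 9.2
position: [0.4297, 0.1355, 0.0851]
ee_rot: [-2.089, -2.343, 0.005]
ft_force: [1.4, -0.5, -1.6]
width: 0.0105
grasp_force: 62.2
clock: 9.7
position: [0.4267, 0.1482, 0.0855]
ee_rot: [-2.408, -2.015, 0.005]
ft_force: [-0.4, 0.1, -1.8]
width: 0.0107
grasp_force: 62.2
[0.42670651 0.14822083 0.08547135] [[0.1765, 0.9843, -0.0033], [0.9843, -0.1765, -0.0008]] 0.010674985880265934
to load (tool) [0.00123136 0.00320961 0.08546016]
[  260   179   201   113 13183] [355.6 224.2]
[617 387  23  13  97] [626.6 393.7]
[306 304  25   5  64] [318.2 307. ]
```

```bash
python3 - <<'E'
from h import *
s=np.load('w7.npy',allow_pickle=True).item();im=cv2.imread('pics/w7.png')[:,:,::-1].copy()
o=cv2.inRange(cv2.cvtColor(im,cv2.COLOR_RGB2HSV),(8,120,120),(34,255,255)); n,l,st,ce=cv2.connectedComponentsWithStats(o); m=l==1+np.argmax(st[1:,4])
R=Ro.from_rotvec(s['ee_rot']).as_matrix()
def tool(px):
    O,d=ray('wrist',px,s); O=(O-s['position'])@R; d=d@R; return O+d*((-.017-O[2])/d[:,2])[:,None]
cols=np.arange(st[1:,0][np.argmax(st[1:,4])]+6,400); top=np.array([[c,np.argmax(m[:,c])-.5] for c in cols if m[:,c].any()])
t=tool(top)
for a in range(0,len(t),12): print(top[a],(t[a,:2]*1e3).round(1))
rows=[200,215,230,245]; L=np.array([[np.argmax(m[r])-.5,r] for r in rows]);print('left',(tool(L)[:,:2]*1e3).round(1).tolist())
E
```

```text
[266.  179.5] [ 40.5 -23.9]
[278.  179.5] [ 40.4 -18.1]
[290.  179.5] [ 40.4 -12.3]
[302.  179.5] [40.4 -6.6]
[314.  179.5] [40.4 -0.9]
[326.  179.5] [40.4  4.9]
[338.  179.5] [40.4 10.6]
[350.  179.5] [40.4 16.4]
[362.  179.5] [40.4 22.2]
[374.  179.5] [40.5 28. ]
[386.  179.5] [40.5 34. ]
[398.  180.5] [40.1 40.1]
left [[30.1, -27.2], [22.2, -27.2], [14.0, -27.2], [5.4, -26.7]]
```

The cover sits square in the hand, +y edge at tool x = 40.4 mm, so it is about 2 mm off to +y. Yaw is right. Correct and lower.

```bash
python3 -m handwheel '{"delta_pos":[[-0.08,0.2,0],[0,0,1.5],[0,0,1.5],[0,0,1.5],[0,0,0.8],[0,0,0],[0,0,0]],"rotation":[[0,0,0],[0,0,0],[0,0,0],[0,0,0],[0,0,0],[0,0,0],[0,0,0]],"claw":[-1,-1,-1,-1,-1,-1,-1]}'
python3 -m handwheel '{"delta_pos":[[0,0,0.2],[0,0,0.2],[0,0,0.2],[0,0,0],[0,0,0]],"rotation":[[0,0,0],[0,0,0],[0,0,0],[0,0,0],[0,0,0]],"claw":[-1,-1,-1,-1,-1]}'
python3 -m handwheel '{"delta_pos":[[0,0,0.2],[0,0,0.1],[0,0,0],[0,0,0]],"rotation":[[0,0,0],[0,0,0],[0,0,0],[0,0,0]],"claw":[-1,-1,-1,-1]}'
```

```text
clock: 10.33
position: [0.4299, 0.1472, 0.0335]
ee_rot: [-2.412, -2.013, 0.002]
ft_force: [1.3, -0.3, -0.8]
width: 0.0104
grasp_force: 62.2
clock: 10.75
position: [0.4304, 0.1475, 0.0281]
ee_rot: [2.412, 2.013, 0.001]
ft_force: [0.3, 0.0, -2.0]
width: 0.0107
grasp_force: 62.3
clock: 11.08
position: [0.4301, 0.1474, 0.0248]
ee_rot: [-2.412, -2.013, 0.0]
ft_force: [0.0, -0.0, -1.3]
width: 0.0108
grasp_force: 62.3
```

```bash
python3 -m handwheel '{"delta_pos":[[0,0,0.15],[0,0,0.1],[0,0,0],[0,0,0]],"rotation":[[0,0,0],[0,0,0],[0,0,0],[0,0,0]],"claw":[-1,-1,-1,-1]}'
python3 -m handwheel '{"delta_pos":[[0,0,0.1],[0,0,0.1],[0,0,0],[0,0,0]],"rotation":[[0,0,0],[0,0,0],[0,0,0],[0,0,0]],"claw":[-1,-1,-1,-1]}'
```

```text
clock: 11.42
position: [0.43, 0.1474, 0.0222]
ee_rot: [-2.412, -2.013, 0.0]
ft_force: [-0.3, 0.1, -1.5]
width: 0.0106
grasp_force: 62.3
clock: 11.75
position: [0.4301, 0.1474, 0.0203]
ee_rot: [-2.412, -2.013, 0.0]
ft_force: [0.1, -0.0, -1.4]
width: 0.0108
grasp_force: 62.3
```

```bash
python3 -m handwheel '{"delta_pos":[[0,0,0.1],[0,0,0],[0,0,0]],"rotation":[[0,0,0],[0,0,0],[0,0,0]],"claw":[-1,-1,-1]}'
python3 -m handwheel '{"delta_pos":[[0,0,0.1],[0,0,0],[0,0,0]],"rotation":[[0,0,0],[0,0,0],[0,0,0]],"claw":[-1,-1,-1]}'
```

```text
clock: 12.0
position: [0.4306, 0.1475, 0.0201]
ee_rot: [2.412, 2.013, 0.001]
ft_force: [-2.0, -1.0, 4.5]
width: 0.011
grasp_force: 63.4
clock: 12.25
position: [0.4311, 0.1476, 0.0201]
ee_rot: [2.412, 2.013, 0.001]
ft_force: [-3.4, -1.3, 14.0]
width: 0.0108
grasp_force: 64.7
```

Contact at 20.1 mm reported, as predicted for the deck. Release, rise 2 mm and re-pinch so no vertical load remains.

```bash
python3 -m handwheel '{"delta_pos":[[0,0,0],[0,0,0],[0,0,-0.2],[0,0,-0.2],[0,0,0],[0,0,0],[0,0,0],[0,0,0],[0,0,0]],"rotation":[[0,0,0],[0,0,0],[0,0,0],[0,0,0],[0,0,0],[0,0,0],[0,0,0],[0,0,0],[0,0,0]],"claw":[-0.5,-0.5,-0.5,-0.5,-1,-1,-1,-1,-1]}'
```

```text
clock: 13.0
position: [0.4304, 0.1475, 0.0227]
ee_rot: [2.412, 2.013, 0.0]
ft_force: [-1.2, -1.0, 5.7]
width: 0.0104
grasp_force: 62.2
```

```bash
python3 -m handwheel '{"delta_pos":[[0,0,-0.05],[0,0.4,0],[0,0.4,0],[0,0.4,0],[0,0.4,0],[0,0.4,0],[0,0,0]],"rotation":[[0,0,0],[0,0,0],[0,0,0],[0,0,0],[0,0,0],[0,0,0],[0,0,0]],"claw":[-1,-1,-1,-1,-1,-1,-1]}'
python3 -m handwheel '{"delta_pos":[[0,0.4,0],[0,0.4,0],[0,0.4,0],[0,0.4,0],[0,0.4,0],[0,0,0]],"rotation":[[0,0,0],[0,0,0],[0,0,0],[0,0,0],[0,0,0],[0,0,0]],"claw":[-1,-1,-1,-1,-1,-1]}'
```

```text
clock: 13.58
position: [0.451, 0.1437, 0.0228]
ee_rot: [2.412, 2.012, 0.002]
ft_force: [0.1, 0.7, -1.2]
width: 0.0107
grasp_force: 61.3
clock: 14.08
position: [0.4707, 0.1401, 0.0229]
ee_rot: [2.412, 2.012, 0.002]
ft_force: [-0.1, -0.1, -1.7]
width: 0.0109
grasp_force: 61.3
```

```bash
python3 -m handwheel '{"delta_pos":[[0,0.4,0.05],[0,0.4,0],[0,0.4,0],[0,0.4,0],[0,0.3,0],[0,0.3,0],[0,0,0],[0,0,0]],"rotation":[[0,0,0],[0,0,0],[0,0,0],[0,0,0],[0,0,0],[0,0,0],[0,0,0],[0,0,0]],"claw":[-1,-1,-1,-1,-1,-1,-1,-1]}'
python3 -m handwheel '{"delta_pos":[[0,0.1,0],[0,0.1,0],[0,0.1,0],[0,0,0]],"rotation":[[0,0,0],[0,0,0],[0,0,0],[0,0,0]],"claw":[-1,-1,-1,-1]}'
python3 -m handwheel '{"delta_pos":[[0,0.1,0],[0,0.1,0],[0,0.1,0],[0,0,0]],"rotation":[[0,0,0],[0,0,0],[0,0,0],[0,0,0]],"claw":[-1,-1,-1,-1]}'
```

```text
clock: 14.75
position: [0.4925, 0.1363, 0.0227]
ee_rot: [2.411, 2.012, 0.003]
ft_force: [2.2, -0.1, 3.7]
width: 0.0102
grasp_force: 61.9
clock: 15.08
position: [0.494, 0.1359, 0.0227]
ee_rot: [-2.412, -2.012, 0.0]
ft_force: [-2.0, 0.2, 6.2]
width: 0.0106
grasp_force: 62.3
clock: 15.42
position: [0.4966, 0.1354, 0.0227]
ee_rot: [-2.411, -2.012, 0.001]
ft_force: [-2.3, 0.1, 7.8]
width: 0.0105
grasp_force: 62.5
```

```bash
python3 -m handwheel '{"delta_pos":[[0,0.1,-0.05],[0,0.1,0],[0,0,0]],"rotation":[[0,0,0],[0,0,0],[0,0,0]],"claw":[-1,-1,-1]}'
for i in 1 2; do python3 -m handwheel '{"delta_pos":[[0,0.1,0],[0,0.1,0],[0,0,0]],"rotation":[[0,0,0],[0,0,0],[0,0,0]],"claw":[-1,-1,-1]}'; done
```

```text
clock: 15.67
position: [0.4978, 0.1349, 0.0227]
ee_rot: [-2.411, -2.012, 0.003]
ft_force: [-3.1, 0.7, 5.8]
width: 0.0105
grasp_force: 62.3
clock: 15.92
position: [0.499, 0.1346, 0.0227]
ee_rot: [-2.41, -2.011, 0.005]
ft_force: [-4.8, 1.1, 8.2]
width: 0.0103
grasp_force: 62.6
clock: 16.17
position: [0.5, 0.1343, 0.0227]
ee_rot: [-2.409, -2.01, 0.008]
ft_force: [-6.0, 1.3, 10.0]
width: 0.0104
grasp_force: 62.8
```

The tooth has met the bar, at about 6 N. Continue in small steps while easing the vertical load.

```bash

for i in 1 2 3; do python3 -m handwheel '{"delta_pos":[[0,0.1,-0.04],[0,0.1,0],[0,0,0]],"rotation":[[0,0,0],[0,0,0],[0,0,0]],"claw":[-1,-1,-1]}' | grep -E 'posi|rot|ft'; done
```

```text
position: [0.5014, 0.134, 0.0228]
ee_rot: [-2.409, -2.01, 0.009]
ft_force: [-7.3, 1.2, 10.3]
position: [0.504, 0.1334, 0.0229]
ee_rot: [-2.409, -2.01, 0.008]
ft_force: [-5.3, 0.5, 4.9]
position: [0.5066, 0.1329, 0.023]
ee_rot: [-2.41, -2.011, 0.006]
ft_force: [-2.9, 0.2, 1.0]
```

```bash

for i in 1 2; do python3 -m handwheel '{"delta_pos":[[0,0.1,0],[0,0.1,0],[0,0,0]],"rotation":[[0,0,0],[0,0,0],[0,0,0]],"claw":[-1,-1,-1]}' | grep -E 'posi|rot|ft'; done
python3 -m handwheel '{"delta_pos":[[0,0.1,0],[0,0,0]],"rotation":[[0,0,0],[0,0,0]],"claw":[-1,-1]}' | grep -E 'posi|rot|ft'
```

```text
position: [0.5093, 0.1325, 0.0231]
ee_rot: [-2.411, -2.011, 0.004]
ft_force: [-3.9, 0.5, -1.1]
position: [0.5112, 0.1322, 0.0233]
ee_rot: [-2.411, -2.011, 0.005]
ft_force: [-5.4, 1.1, -0.6]
position: [0.5117, 0.1321, 0.0232]
ee_rot: [-2.41, -2.011, 0.006]
ft_force: [-6.2, 1.3, 0.0]
```

```bash

for i in 1 2 3; do python3 -m handwheel '{"delta_pos":[[0,0.05,0],[0,0,0]],"rotation":[[0,0,0],[0,0,0]],"claw":[-1,-1]}' | grep -E 'posi|ft'; done
```

```text
position: [0.5119, 0.132, 0.0232]
ft_force: [-7.2, 1.8, -0.1]
position: [0.5121, 0.1319, 0.0232]
ft_force: [-7.3, 0.6, 0.6]
position: [0.5123, 0.1319, 0.0231]
ft_force: [-7.8, 2.7, 1.4]
```

```bash

python3 -c "
from h import *
snap('wrist','pics/w8.png')"
for i in 1 2 3; do python3 -m handwheel '{"delta_pos":[[0,0.05,0],[0,0,0]],"rotation":[[0,0,0],[0,0,0]],"claw":[-1,-1]}' | grep -E 'posi|ft|width'; done
python3 - <<'E'
from h import *
s,im=snap('wrist','pics/w9.png'); print(s['ft_force'],s['position'])
for f in('w8','w9'):
    h=cv2.cvtColor(cv2.imread(f'pics/{f}.png'),cv2.COLOR_BGR2HSV)[150:320,380:520]
    m=cv2.inRange(h,(25,140,120),(34,255,255)); n,l,st,ce=cv2.connectedComponentsWithStats(m)
    print(f,[(st[j].tolist(),ce[j].round(1).tolist()) for j in range(1,n) if st[j,4]>8])
E
```

```text
position: [0.5125, 0.1318, 0.0231]
ft_force: [-8.5, 1.5, 2.4]
width: 0.0104
position: [0.5128, 0.1318, 0.0231]
ft_force: [-9.0, 2.0, 1.4]
width: 0.0106
position: [0.5131, 0.1317, 0.0231]
ft_force: [-8.8, 3.5, 2.8]
width: 0.0108
[-8.81699191  3.46121308  2.76988979] [0.51305668 0.13170964 0.0231013 ]
w8 [([62, 83, 13, 4, 14], [68.3, 84.4]), ([58, 90, 4, 20, 20], [59.6, 99.5])]
w9 [([62, 83, 13, 4, 14], [68.1, 84.6])]
```

```bash
python3 -c "
import cv2,numpy as np
a=[cv2.resize(cv2.imread(f'pics/{f}.png')[185:305,390:490],None,fx=4,fy=4,interpolation=cv2.INTER_CUBIC) for f in('w8','w9')]
cv2.imwrite('pics/tab.png',np.hstack(a))"
```

```text
(no output)
```

View pics/tab.png

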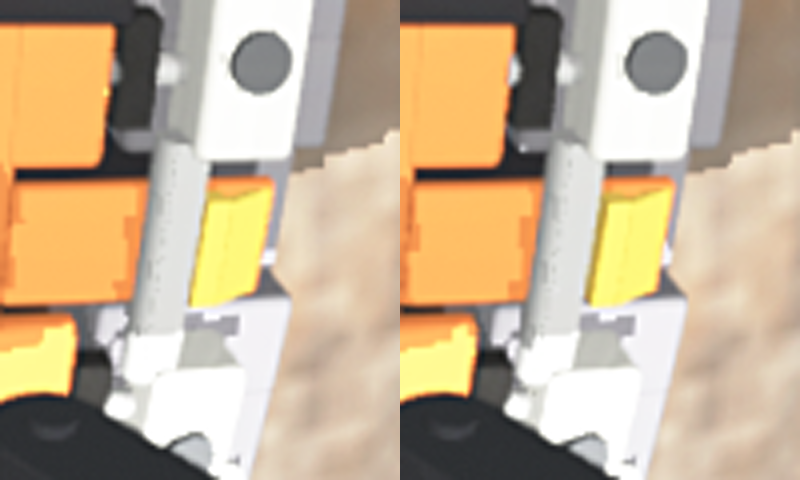

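The picture shows the yellow tooth (235,245 and 630,245) standing up behind the steel bar, its rear face showing and clear of it. So it has clicked and the stops are a little over-pressed. I'll ease the push off and check that the bar holds it.

```bash

for i in 1 2 3 4; do python3 -m handwheel '{"delta_pos":[[0,-0.06,0],[0,-0.06,0],[0,0,0]],"rotation":[[0,0,0],[0,0,0],[0,0,0]],"claw":[-1,-1,-1]}' | grep -E 'posi|ft'; done
```

```text
position: [0.5123, 0.1319, 0.0231]
ft_force: [-8.1, 1.4, 1.2]
position: [0.5117, 0.132, 0.0231]
ft_force: [-7.4, 1.6, -0.4]
position: [0.5111, 0.1321, 0.0231]
ft_force: [-5.7, 1.3, -2.4]
position: [0.5108, 0.1323, 0.0234]
ft_force: [-5.0, -0.0, -2.6]
```

```bash

for i in 1 2 3; do python3 -m handwheel '{"delta_pos":[[0,-0.05,0],[0,-0.05,0],[0,0,0]],"rotation":[[0,0,0],[0,0,0],[0,0,0]],"claw":[-1,-1,-1]}' | grep -E 'posi|ft'; done
```

```text
position: [0.5106, 0.1325, 0.0238]
ft_force: [-5.0, -0.6, -3.0]
position: [0.5104, 0.1327, 0.0241]
ft_force: [-3.3, -1.2, -3.8]
position: [0.5104, 0.1329, 0.0244]
ft_force: [-0.6, -2.7, -5.4]
```

With the push eased to near zero, the cover stays at x = 0.5104, so it is latched. Release and withdraw.

```bash
python3 -m handwheel '{"delta_pos":[[0,0,0],[0,0,0],[0,0,0],[0,0,0],[0,0,-1],[0,0,-2],[0,0,-3],[0,0,-3],[0,0,-3],[0,0,0]],"rotation":[[0,0,0],[0,0,0],[0,0,0],[0,0,0],[0,0,0],[0,0,0],[0,0,0],[0,0,0],[0,0,0],[0,0,0]],"claw":[-0.4,-0.4,-0.4,-0.4,-0.4,-0.4,-0.4,-0.4,-0.4,-0.4]}'
python3 -m handwheel '{"delta_pos":[[0,0,0],[0,0,0],[0,0,0]],"rotation":[[0,0,0],[0,0,0],[0,0,0]],"claw":[-0.4,-0.4,-0.4]}'
python3 - <<'E'
from h import *
s,im=snap('wrist','pics/w10.png'); h=cv2.cvtColor(im,cv2.COLOR_RGB2HSV)
m=cv2.inRange(h,(8,120,120),(34,255,255)); n,l,st,ce=cv2.connectedComponentsWithStats(m)
ex=np.array([.9836,-.1805])
for j in range(1,n):
    if st[j,4]>40:
        q=l==j; c=np.argwhere(q)[:,::-1]; p=plane('wrist',c,.037,s)[:,:2]-[.5046,.1351]; x=p@ex; print(st[j].tolist(), 'x span mm',(np.percentile(x,[1,99])*1e3).round(1), 'y mm',(np.percentile(p@[.1805,.9836],[1,99])*1e3).round(1))
E
```

```text
clock: 21.27
position: [0.5148, 0.1342, 0.152]
ee_rot: [2.406, 2.008, 0.02]
ft_force: [2.0, -0.6, 0.6]
width: 0.0255
grasp_force: 0.0
clock: 21.52
position: [0.5079, 0.1329, 0.143]
ee_rot: [-2.411, -2.012, 0.003]
ft_force: [0.2, 0.5, -0.7]
width: 0.0257
grasp_force: 0.0
[289, 150, 99, 74, 4370] x span mm [-20.2  65.4] y mm [-34.2  33. ]
[396, 176, 12, 15, 80] x span mm [76.1 85.9] y mm [-2.1 10.4]
[293, 202, 6, 15, 56] x span mm [-17.6 -13.3] y mm [-27.7 -15.1]
[619, 255, 13, 41, 46] x span mm [510.5 526.1] y mm [-186.1 -108.5]
[584, 380, 11, 15, 77] x span mm [592.2 679.1] y mm [-518.7 -432.4]
```

The cover holds its place after release: plate rear at -20 mm, so the rib is at about +8 mm, within the latched range. The tooth stays visible beyond the bar, at x = 76–86 mm. Handing in.

```bash
python3 -c "
from bench import env
print(env.hand_in())"
```

```text
the job is handed in; nothing more can be done
None
```

The cover is on the grey box with its tab clicked behind the bar, the gripper is clear of it, and the job was handed in at about 22 s. The push peaked at about 9 N, under the 12 N that crushes the stops, and I never touched the other bench items, though I did not photograph them again at the end.

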